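# Slide the tea box clear of the tall jar and flip its lid open

### The job

The tea box stands right in front of the tall dark jar, so its lid cannot fold all the way back. With the lid still shut, slide the box sideways along the worktop, away from the jar and past the low bowl, until no part of it stands in front of the jar; then flip the lid up by its front lip and over past upright, so that it rests fully open on its hinges by itself. Only push with the fingertips: the box stays standing on the worktop, nothing is picked up, and the jar, the bowl and the mug stay where they are.

Things in the scene. Friction and masses are not known exactly. Their poses are not given: they have to be found in the camera images.
- tea_box: loose pale wooden tea-bag box, about 0.9 kg with its lid, 120 mm deep (x) x 140 mm wide (y) x 95 mm high with the lid shut (walls 85 mm high, lid 10 mm thick); origin at the centre of its underside on the worktop. Its -x side is the front and faces the robot, +y its left, z up. The lid's hinge line runs along the box's y axis at x = +63 mm, z = 85 mm, behind the back wall. Paper tea bags fill the box to about 20 mm below its rim.
- tea_box_lid (a joint): hinge of the tea box's lid (wooden frame, clear window, 120 x 140 x 10 mm, 0.16 kg), rad: 0 = shut, grows as the front edge rises. It is free but lightly damped: left below about 1.45 it falls shut, beyond about 1.55 it falls open by itself to the hinge's stop at 1.95 (lid leaning about 22 degrees backward). It has no latch.
- lip_edge (a point): front edge, at its middle and underside, of the lid's finger lip: a wooden tab 60 mm wide (along the box's y) and 8 mm thick that stands out 20 mm in front of the box wall; 86 mm above the worktop when shut, 143 mm from the hinge line. Nothing is under the lip, so a fingertip can reach beneath it. It moves with the lid (its axes are the box's when shut).
- jar_tall: tall dark-blue clip-top jar, about 104 x 98 mm across, 208 mm high, 0.95 kg, standing loose about 10 mm behind one end (left or right) of the tea box; origin at the centre of its underside. It stands in the way of the opening lid wherever lid and jar overlap along the box's y: box and jar are clear of each other when their origins are more than 125 mm apart along the box's y.
- bowl: low green bowl, 115 mm across, 59 mm high, standing loose about 10 mm behind the other end of the tea box; origin at the centre of its underside. It is lower than the hinge, so the lid opens freely above it.
- mug: white mug with a handle, 82 mm across, 91 mm high, standing loose farther back; origin at the centre of its underside

How it is judged:
By the outcome, as a careful person would: the job done as asked, in the order asked, and still so for the second after the job is handed in, with the robot touching nothing.
It also fails if it takes over 67 s, if anything falls off the work surface, if the arm or the gripper's body presses on something with over 40 N, if the wrist force passes 120 N, or if a joint passes its speed limit or range.

### The arm

A 6-joint arm with a two-finger parallel gripper is mounted at the origin on a cart in front of the work surface, level with it; the furniture and walls round the work are solid. World frame = base frame: x ahead of the robot, y to its left, z up, the work surface at z = 0. Lengths are in m, angles in rad, forces in N, time in s.
With the tool pointing down it reaches from about 0.25 to 0.725 m from the base axis. Payload 4 kg.
Tool frame: the origin (TCP) lies midway between the tips of the shut fingers; the grasp point (between the pads) lies 19 mm behind it; z points along the fingers, y is the direction in which the jaws open and shut (so a half turn about z gives the same grasp; the last joint's range is limited). The gripper opens to 85 mm and grips with 20 to 120 N. Pads are 22 mm wide; open, the fingers measure 114 mm over their backs; the gripper's body (76 mm by 85 mm) begins 54 mm behind the grasp point. The pads swing forward as they close: fully open they stand 13 mm farther back than shut.
Start: joints at [1.204, 0.241, 0.005, 1.335, 0, 1.571], TCP at [0.179, 0.467, 0.231] pointing down, gripper open.
Joint ranges: [-2.72, 2.72], [-1.05, 1.87], [-1.09, 1.28], [-1.99, 2.15], [-1.42, 1.44], [-3.14, 3.14]. Speed limits (rad/s): [2.79, 2.79, 3.14, 3.14, 3.14, 3.14].

### API

Orientations are given as a unit quaternion [x, y, z, w].
In Python, from workcell import monitor, cams, order gives the robot as it stands.
- The arm moves only by the tool send_rows, never from a script. Its argument "moves" is a list of rows, each a list of 4 numbers: the shift along the tool's x, y, z as a fraction of full scale, then the turn about the tool's z as a fraction of full scale. A call has 1 to 20 rows; each row shifts and turns the commanded pose from where the row before left it, along the tool's axes as they then stand; what a row does not reach is not made up. Full scale, the value 1, is 100 cm for a shift and 0.1 rad for a turn. A row lasts 1/10 s, in which the tool goes at most 50 mm and 8.59 degrees, less where a joint would pass 70% of its speed; a pose out of reach is approached as far as the arm can. A call with a number of a shift or a turn outside -1 to 1 is refused whole. A call with a gripper value outside its range is refused whole. "claw" is the gripper's target within -1 to 1 (fully open at 1, half-way at 0, shut at -1), set as the call begins (left out, the last holds). The fingers move at their own pace and stop on an object; the grip force is fixed at half the most. Time passes only in rows, so rows that do not move let the fingers close. It gives the time, the measured TCP pose, the force and the opening at its end, in the units of the state.
- monitor.get_obs(): the state, without advancing time (a new reading comes with each control period).
- cams.camera(name): name is "side" or "top" or "wrist"; returns (picture, depth): 420x560x3 uint8, blue, green, red; 420x560 float32, m along the optical axis (not along the pixel's ray), 0 where there is no reading.
- cams.camera_info(name): a dict with "intrinsics" (3x3 intrinsics, pixels), "distortion" ([k1, k2, p1, p2, k3] as OpenCV has them; the pictures are not rectified), "T" (4x4, takes a point from camera to world coordinates); the wrist camera has in their place "mount" (4x4, takes a point from camera to tool coordinates, whose origin is the TCP and whose axes are the flange's). Camera axes: x right, y up, looking along -z (the intrinsics and any distortion apply to the point x, -y, -z); pixel columns grow to the right and rows downward; lengths in m; the calibration is good to about 2 mm. A picture is of the moment at which its call begins: read the wrist's pose just before it. camera_info takes no time and is no camera call.
- order.job_done(): hands the job in, once; it reports no verdict.
The state is a dict: "clock": time; "joint_pos": joint angles; "joint_vel": joint speeds; "tau": joint torques, N m; "eef_pos": TCP position; "tool_rot": TCP orientation; "ft_force": force on the tool from outside, world axes, zero at the start; "ft_torque": the same for the moment, N m; "grip_width": finger opening in m.
Only numpy, scipy, OpenCV 4.12 (cv2) and the standard library are available. Lean on these libraries where they do the work, as an engineer would, in place of code of your own. Each camera call takes 0.05 s, during which the arm holds its last target.

## Working session

There is one attempt and no reset: what is moved stays moved. The work goes in short steps, Python scripts to look and compute and a tool call to move; the robot and the scene stay as the last step left them, time stands still between calls to the robot, and variables do not carry over. Pictures are saved under pics/ and viewed, and the job is handed in when it is done.

Besides the shell and the picture viewer there is one more tool, called after "Emit:" by a JSON object that holds its "method" and its "body", one argument or row to a line. send_rows: Moves the arm, as the interface text tells. Its arguments: {"type":"object","properties":{"moves":{"type":"array","items":{"type":"array","items":{"type":"number","minimum":-1,"maximum":1}}},"claw":{"type":"number"}},"required":["moves"]}

```bash
mkdir -p pics; ls
python3 - <<'E'
from workcell import monitor,cams,order
import cv2,numpy as np
o=monitor.get_obs()
for k,v in o.items(): print(k,np.round(v,4))
for n in ["side","top","wrist"]:
    p,d=cams.camera(n); cv2.imwrite(f"pics/{n}0.png",p); np.save(f"pics/{n}0.npy",d)
    i=cams.camera_info(n); print(n,{k:np.round(v,4).tolist() for k,v in i.items()})
E
```

```text
pics
clock 0.0
joint_pos [ 1.204   0.2414  0.0037  1.3352 -0.      1.5708]
joint_vel [ 0.0005 -0.0006 -0.0009  0.0003  0.0023  0.0013]
tau [ 1.00000e-03 -3.72319e+01  2.52408e+01  1.69000e-02  2.00000e-04
  0.00000e+00]
eef_pos [0.1791 0.4662 0.2304]
tool_rot [ 1.824e-01  9.832e-01 -1.000e-03 -2.000e-04]
ft_force [ 0.2809  1.0081 -0.2102]
ft_torque [ 0.0067 -0.004   0.0444]
grip_width 0.0858
side {'intrinsics': [[380.0106, 0.0, 277.6336], [0.0, 380.0106, 208.0341], [0.0, 0.0, 1.0]], 'distortion': [0.012, 0.0, 0.0, 0.0, 0.0], 'T': [[0.7026, 0.5615, -0.4372, 0.2737], [-0.7116, 0.5471, -0.4408, -0.4361], [-0.0083, 0.6208, 0.7839, 0.7658], [0.0, 0.0, 0.0, 1.0]]}
top {'intrinsics': [[450.9729, 0.0, 281.6009], [0.0, 450.9729, 212.5325], [0.0, 0.0, 1.0]], 'distortion': [-0.0773, 0.0, 0.0, 0.0, 0.0], 'T': [[0.0245, 0.9814, -0.1905, 0.45], [-0.9997, 0.0234, -0.0079, -0.0752], [-0.0033, 0.1907, 0.9817, 0.9182], [0.0, 0.0, 0.0, 1.0]]}
wrist {'intrinsics': [[305.8657, 0.0, 272.9302], [0.0, 305.8657, 211.8101], [0.0, 0.0, 1.0]], 'distortion': [-0.009, 0.0, 0.0, 0.0, 0.0], 'mount': [[-0.0007, 0.9658, 0.2594, 0.0654], [1.0, 0.0006, 0.0005, 0.0006], [0.0004, 0.2594, -0.9658, -0.1432], [0.0, 0.0, 0.0, 1.0]]}
```

View pics/side0.png

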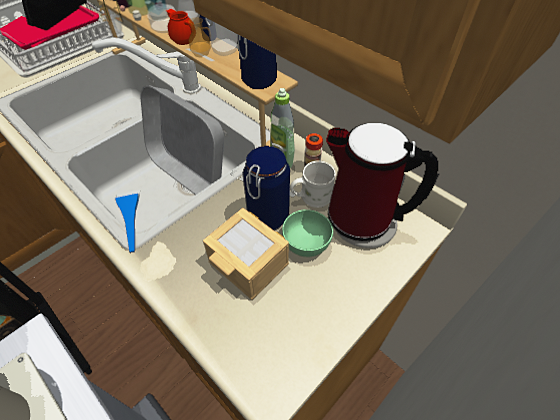

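View pics/top0.png

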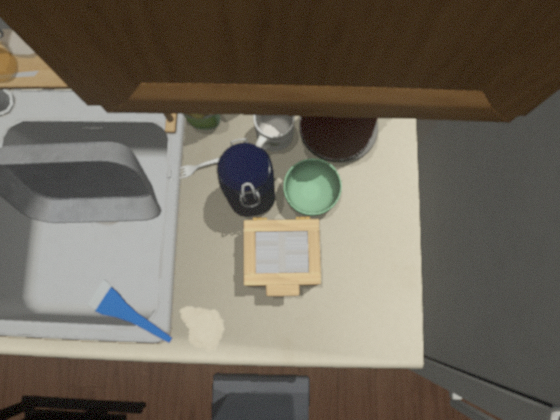

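The top view shows the box centred at about (282,252), with its lip at (283,290). The jar is behind its left end at (246,180) and the bowl is behind its right end at (313,187). The worktop's right edge is near column 420. So the push goes towards -y. Next I'll measure.

```bash
cat > h.py <<'E'
import numpy as np,cv2
from workcell import monitor,cams,order
def cloud(n,d,T=None):
    i=cams.camera_info(n); 
    if T is None: T=np.array(i["T"])
    v,u=np.mgrid[0:420,0:560]
    pts=np.stack([u,v],-1).reshape(-1,1,2).astype(np.float64)
    q=cv2.undistortPoints(pts,np.array(i["intrinsics"]),np.array(i["distortion"])).reshape(420,560,2)
    P=np.stack([q[...,0]*d,-q[...,1]*d,-d],-1)
    W=P@T[:3,:3].T+T[:3,3]; W[d<=0]=np.nan
    return W
def wristT():
    from scipy.spatial.transform import Rotation as R
    o=monitor.get_obs(); T=np.eye(4);T[:3,:3]=R.from_quat(o["tool_rot"]).as_matrix();T[:3,3]=o["eef_pos"]
    return T@np.array(cams.camera_info("wrist")["mount"])
def woody(p):
    hsv=cv2.cvtColor(p,cv2.COLOR_BGR2HSV); return (hsv[...,0]>8)&(hsv[...,0]<25)&(hsv[...,1]>75)&(hsv[...,2]>70)
E
python3 - <<'E'
from h import *
for n in ["top","side"]:
    p=cv2.imread(f"pics/{n}0.png"); d=np.load(f"pics/{n}0.npy"); W=cloud(n,d)
    reg=(W[...,0]>.15)&(W[...,0]<.62)&(abs(W[...,1]+.05)<.3)
    m=woody(p)&reg&(W[...,2]>.06)&(W[...,2]<.12)
    P=W[m]; print(n,m.sum(),np.median(P[:,2]),P.min(0),P.max(0))
    r=cv2.minAreaRect(P[(P[:,2]>.08)][:,:2].astype(np.float32)); print(r)
    for name,mm in [("jar",reg&(W[...,2]>.12)&(W[...,2]<.23)),("bowl",reg&(p[...,1]>p[...,2].astype(int)+30)&(W[...,2]>.05)&(W[...,2]<.07))]:
        P=W[mm]
        if len(P): print(name,len(P),np.nanpercentile(P,[1,50,99],axis=0).round(4).tolist(), cv2.minAreaRect(P[:,:2].astype(np.float32)))
    if n=="top":
        for uv in [(345,252),(400,252),(418,252),(330,140),(420,340),(300,355),(250,375),(282,252)]: print(uv,W[uv[1],uv[0]].round(3))
E
```

```text
top 2764 0.09489315329786696 [ 0.45797484 -0.13950671  0.08378957] [0.60380008 0.00067555 0.10048799]
((0.5309779047966003, -0.07031603902578354), (0.1453324407339096, 0.13765446841716766), 2.1348485946655273)
jar 218 [[0.6117, -0.0301, 0.1215], [0.6176, -0.0046, 0.1541], [0.6199, 0.0197, 0.1993]] ((0.6153627038002014, -0.0052758511155843735), (0.009283841587603092, 0.05088362470269203), 0.19211436808109283)
bowl 26 [[0.6154, -0.1443, 0.0557], [0.6178, -0.1254, 0.0581], [0.6198, -0.1064, 0.0604]] ((0.6174602508544922, -0.12538501620292664), (0.004040324594825506, 0.03889862075448036), 1.4330651760101318)
(345, 252) [ 0.549 -0.199 -0.001]
(400, 252) [ 0.551 -0.312  0.002]
(418, 252) [ 0.552 -0.349  0.001]
(330, 140) [ 0.741 -0.155  0.131]
(420, 340) [ 0.377 -0.349  0.001]
(300, 355) [ 0.343 -0.111 -0.002]
(250, 375) [ 0.172  0.041 -0.818]
(282, 252) [ 0.537 -0.071  0.091]
side 2556 0.09342423107799103 [ 0.45626527 -0.14478131  0.06005913] [0.60456235 0.00167012 0.09804086]
((0.5298458337783813, -0.07153060287237167), (0.14611728489398956, 0.1431031972169876), 2.44899582862854)
jar 249 [[0.6106, -0.0327, 0.1218], [0.6174, -0.0082, 0.1527], [0.6199, 0.0183, 0.1984]] ((0.6151976585388184, -0.007028976455330849), (0.00957152247428894, 0.05285489186644554), 0.2122654914855957)
bowl 15 [[0.6146, -0.1484, 0.054], [0.6169, -0.1357, 0.0575], [0.62, -0.1102, 0.0598]] ((0.6171674132347107, -0.12924011051654816), (0.0052251918241381645, 0.03901546075940132), 0.9953879117965698)
```

Run:
```python
from h import *
for n in ["top","side"]:
    p=cv2.imread(f"pics/{n}0.png"); d=np.load(f"pics/{n}0.npy"); W=cloud(n,d)
    reg=(W[...,0]>.58)&(W[...,0]<.8)&(W[...,1]>-.2)&(W[...,1]<.1)
    hsv=cv2.cvtColor(p,cv2.COLOR_BGR2HSV)
    blue=(hsv[...,0]>100)&(hsv[...,0]<135)&(hsv[...,1]>120)
    green=(hsv[...,0]>50)&(hsv[...,0]<90)&(hsv[...,1]>50)
    for nm,m in [("jar",blue&reg&(W[...,2]>.05)),("jartop",reg&(W[...,2]>.17)&(W[...,2]<.23)&(W[...,0]<.74)),("bowl",green&reg&(W[...,2]>.045)&(W[...,2]<.07)&(W[...,0]<.74))]:
        P=W[m]; print(n,nm,len(P),np.percentile(P,[1,50,99],axis=0).round(3).tolist())
        print("  ",cv2.minEnclosingCircle(P[:,:2].astype(np.float32)))
    # edges of the box body: fit right side / left side / back & yaw
    m=woody(p)&(W[...,0]>.4)&(W[...,0]<.61)&(W[...,1]>-.17)&(W[...,1]<.03)&(W[...,2]>.085)
    P=W[m]
    for a,b in [(.485,.51),(.51,.53),(.53,.55),(.55,.57),(.57,.59)]:
        q=P[(P[:,0]>a)&(P[:,0]<b)]; print(a,q[:,1].min().round(4),q[:,1].max().round(4))
    for a in np.arange(-.13,-.0,.02):
        q=P[abs(P[:,1]-a)<.008]; print('y',a.round(3),q[:,0].min().round(4),q[:,0].max().round(4))
```

```text
top jar 321 [[0.642, -0.041, 0.199], [0.673, -0.018, 0.204], [0.7, 0.021, 0.208]]
   ((0.6690216064453125, -0.010687909089028835), 0.038143090903759)
top jartop 2549 [[0.618, -0.048, 0.171], [0.659, -0.005, 0.203], [0.711, 0.038, 0.208]]
   ((0.6884157657623291, -0.0698547512292862), 0.11731500178575516)
top bowl 249 [[0.615, -0.181, 0.045], [0.701, -0.122, 0.056], [0.728, -0.072, 0.061]]
   ((0.6720396876335144, -0.12673024833202362), 0.05749401077628136)
0.485 -0.1395 -0.0026
0.51 -0.1391 -0.0018
0.53 -0.1389 -0.0009
0.55 -0.137 -0.0002
0.57 -0.1367 0.0006
y -0.13 0.4796 0.5993
y -0.11 0.479 0.6037
y -0.09 0.459 0.6035
y -0.07 0.4584 0.5959
y -0.05 0.458 0.5956
y -0.03 0.4753 0.6023
y -0.01 0.4749 0.5993
side jar 2444 [[0.616, -0.056, 0.053], [0.647, -0.035, 0.162], [0.702, 0.028, 0.205]]
   ((0.6641868352890015, -0.008251084946095943), 0.05174317955970764)
side jartop 1438 [[0.615, -0.183, 0.171], [0.655, -0.02, 0.2], [0.74, 0.031, 0.205]]
   ((0.6839934587478638, -0.0827542096376419), 0.12280932068824768)
side bowl 442 [[0.615, -0.187, 0.045], [0.677, -0.134, 0.054], [0.727, -0.074, 0.059]]
   ((0.6715895533561707, -0.12942995131015778), 0.05814244598150253)
0.485 -0.1442 -0.004
0.51 -0.1435 -0.0031
0.53 -0.1421 -0.0016
0.55 -0.142 0.0017
0.57 -0.1411 -0.0006
y -0.13 0.4786 0.5989
y -0.11 0.459 0.6044
y -0.09 0.4573 0.6006
y -0.07 0.4565 0.5969
y -0.05 0.4563 0.599
y -0.03 0.4742 0.6006
y -0.01 0.4745 0.5936
```

View pics/wrist0.png

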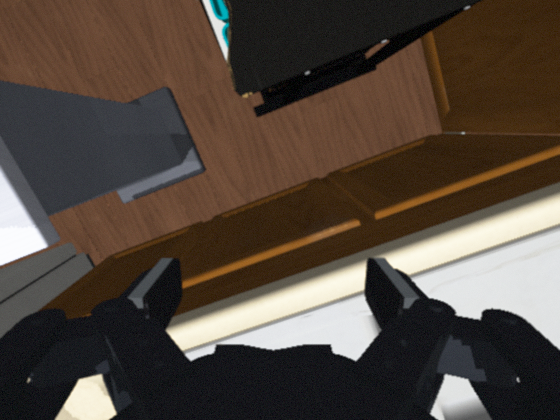

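Emit:
{"method": "send_rows", "body": {
  "moves": [
    [0,0,0,1],
    [0,0,0,1],
    [0,0,0,1],
    [0,0,0,1],
    [0,0,0,1],
    [0,0,0,1],
    [0,0,0,1],
    [0,0,0,1],
    [0,0,0,1],
    [0,0,0,1],
    [0,0,0,1],
    [0,0,0,1],
    [0,0,0,0.04]
  ],
  "claw": 0
}}

```text
clock: 1.45
eef_pos: [0.1792, 0.4665, 0.2309]
tool_rot: [0.707, 0.707, -0.0, 0.0]
ft_force: [0.1, -1.0, -0.2]
grip_width: 0.0427
```

The wrist view shows Robotiq-style fingers, with pads at about (150,290) and (395,290). Next I'll move beside the box's left face.

Emit:
{"method": "send_rows", "body": {
  "moves": [
    [-0.034,0.03,0,0],
    [-0.034,0.03,0,0],
    [-0.034,0.03,0,0],
    [-0.034,0.03,0,0],
    [-0.034,0.03,0,0],
    [-0.034,0.03,0,0],
    [-0.034,0.03,0,0],
    [-0.034,0.03,0,0],
    [-0.034,0.03,0,0],
    [-0.034,0.03,0,0],
    [-0.034,0.03,0,0],
    [-0.034,0.03,0,0],
    [0,0,0,0]
  ]
}}

```text
clock: 2.75
eef_pos: [0.5421, 0.0546, 0.2303]
tool_rot: [0.709, 0.706, -0.0, 0.001]
ft_force: [0.1, 0.9, -0.5]
grip_width: 0.0424
```

Run:
```python
from h import *
p,d=cams.camera("side"); cv2.imwrite("pics/side1.png",cv2.resize(p[80:300,150:440],None,fx=2.7,fy=2.7))
o=monitor.get_obs(); print(o["eef_pos"],o["joint_pos"],o["ft_force"],o["clock"])
```

```text
[0.54034153 0.05653767 0.23034404] [ 1.04256604e-01  3.28252752e-01  1.21761497e-01  1.36546278e+00
 -4.92302893e-06  1.67773366e+00] [-1.08956278  0.24938141  0.14402807] 2.8
```

View pics/side1.png

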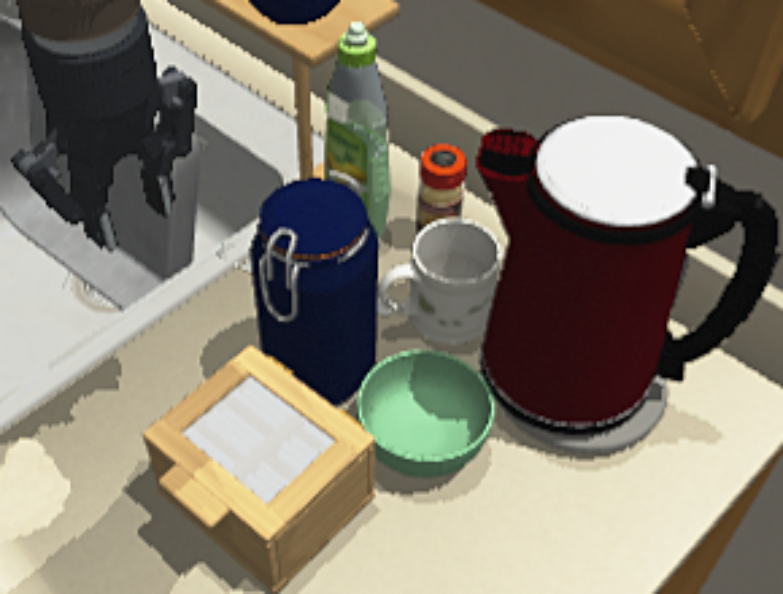

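The scene is as expected. The fingers are at about (110,220) in the crop and the box hasn't been touched. I'll lower beside the box, keeping the knuckles clear of the jar.

Emit:
{"method": "send_rows", "body": {
  "moves": [
    [0,-0.014,0.03,0],
    [0,0,0.035,0],
    [0,0,0.035,0],
    [0,0,0.035,0],
    [0,0,0.03,0],
    [0,0,0.02,0],
    [0,0,0,0],
    [0,0,0,0]
  ]
}}

```text
clock: 3.6
eef_pos: [0.5247, 0.0596, 0.0466]
tool_rot: [0.706, 0.708, -0.0, -0.0]
ft_force: [-0.4, -0.2, 0.7]
grip_width: 0.0427
```

Run:
```python
from h import *
p,d=cams.camera("side"); cv2.imwrite("pics/side2.png",cv2.resize(p[80:300,150:440],None,fx=2.7,fy=2.7))
o=monitor.get_obs(); print(o["eef_pos"],o["ft_force"],o["clock"])
W=cloud("side",d)
```

```text
[0.52581295 0.05951518 0.04749996] [-0.7557895  -0.76458559  0.64832127] 3.65
```

View pics/side2.png

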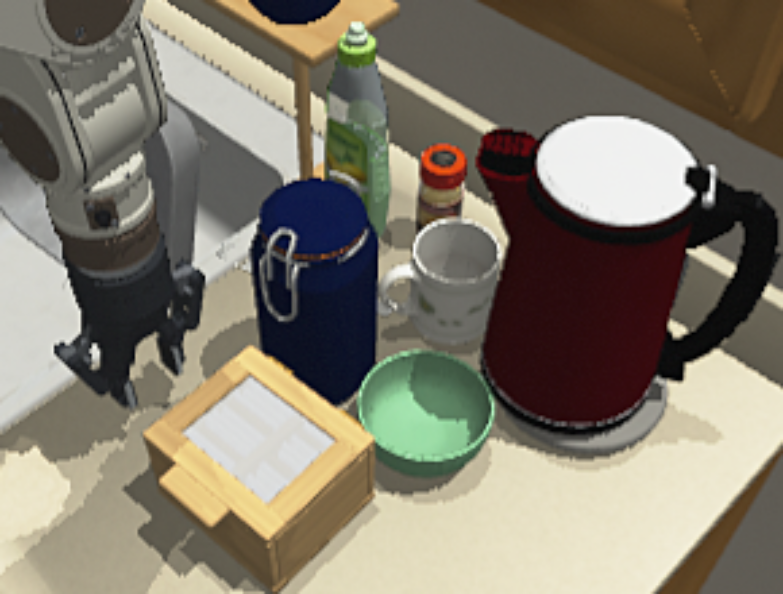

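Emit:
{"method": "send_rows", "body": {
  "moves": [
    [-0.02,0,0.005,0],
    [-0.015,0,0,0],
    [-0.005,0,0,0],
    [-0.004,0,0,0],
    [-0.004,0,0,0],
    [-0.004,0,0,0],
    [-0.004,0,0,0],
    [-0.004,0,0,0]
  ]
}}

```text
clock: 4.45
eef_pos: [0.5266, 0.0011, 0.0423]
tool_rot: [0.706, 0.708, 0.003, -0.001]
ft_force: [-0.1, 6.6, 2.7]
grip_width: 0.0424
```

```bash
cat >> h.py <<'E'
def boxfit():
    p,d=cams.camera("top"); W=cloud("top",d)
    m=woody(p)&(W[...,0]>.4)&(W[...,0]<.62)&(W[...,1]>-.3)&(W[...,1]<.03)&(W[...,2]>.085)&(W[...,2]<.1)
    P=W[m]; r=cv2.minAreaRect(P[:,:2].astype(np.float32)); print("rect",r)
    g=(p[...,1].astype(int)>p[...,2]+30)&(W[...,2]>.045)&(W[...,2]<.07)&(W[...,0]>.58)&(W[...,0]<.75)&(W[...,1]<0)
    if g.sum()>5: print("bowl",cv2.minEnclosingCircle(W[g][:,:2].astype(np.float32)))
    t=(W[...,2]>.195)&(W[...,2]<.215)&(W[...,0]<.74)&(W[...,0]>.6)&(W[...,1]>-.06)&(W[...,1]<.06)
    if t.sum()>5: print("jar top",W[t].mean(0), t.sum())
    o=monitor.get_obs(); print(o["eef_pos"].round(4),o["ft_force"].round(2),o["clock"],o["grip_width"])
    return p,d,W
E
python3 -c "
from h import *
p,d,W=boxfit(); cv2.imwrite('pics/top3.png',p)"
```

```text
rect ((0.5285965204238892, -0.08573959767818451), (0.14399059116840363, 0.1289222240447998), 0.3238188624382019)
bowl ((0.6720424294471741, -0.1271848827600479), 0.057241715490818024)
jar top [ 0.66895148 -0.00335133  0.20321299] 1862
[5.265e-01 4.000e-04 4.220e-02] [1.26 5.57 1.  ] 4.5 0.04273513682634042
```

View pics/top3.png

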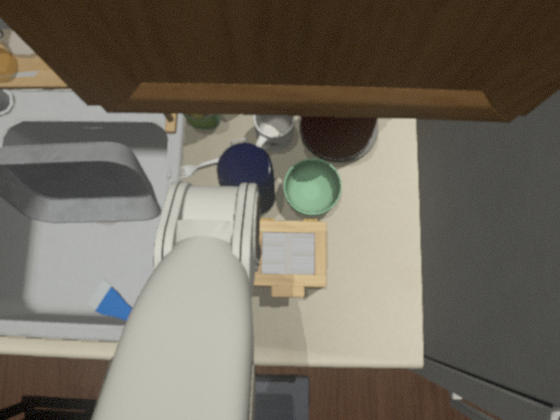

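The box slides squarely at about 6 N. I'll continue, drifting slightly in -x to gain clearance from the bowl.

Emit:
{"method": "send_rows", "body": {
  "moves": [
    [-0.005,-0.0006,0,0],
    [-0.005,-0.0006,0,0],
    [-0.005,-0.0006,0,0],
    [-0.005,-0.0006,0,0],
    [-0.005,-0.0006,0,0],
    [-0.005,-0.0006,0,0],
    [-0.005,-0.0006,0,0],
    [-0.005,-0.0006,0,0]
  ]
}}

```text
clock: 5.3
eef_pos: [0.5217, -0.0389, 0.0423]
tool_rot: [0.706, 0.708, 0.003, -0.001]
ft_force: [1.3, 7.4, 2.4]
grip_width: 0.0429
```

```bash
python3 -c "
from h import *
p,d,W=boxfit(); cv2.imwrite('pics/top4.png',p)"
```

```text
rect ((0.5233113765716553, -0.13865630328655243), (0.10339385271072388, 0.14516019821166992), 89.87958526611328)
bowl ((0.6713442802429199, -0.1282786875963211), 0.057164452970027924)
jar top [ 0.66635292 -0.0037516   0.20311795] 2004
[ 0.5216 -0.0399  0.0422] [0.91 6.01 1.58] 5.35 0.042934837513586316
```

Both are following: the box's right edge is at -0.190 and its yaw is about 0.

Emit:
{"method": "send_rows", "body": {
  "moves": [
    [-0.005,-0.0006,0,0],
    [-0.005,-0.0006,0,0],
    [-0.005,-0.0006,0,0],
    [-0.005,-0.0006,0,0],
    [-0.005,-0.0006,0,0],
    [-0.005,-0.0006,0,0],
    [-0.005,-0.0006,0,0],
    [-0.005,-0.0006,0,0],
    [-0.005,-0.0006,0,0],
    [0,0,0,0],
    [0.02,0,0,0],
    [0.03,0,0,0],
    [0.03,0,0,0]
  ]
}}

```text
clock: 6.65
eef_pos: [0.5152, -0.0059, 0.0415]
tool_rot: [0.708, 0.707, -0.0, 0.0]
ft_force: [0.4, -0.7, -0.6]
grip_width: 0.0427
```

```bash
python3 -c "
from h import *
p,d,W=boxfit(); cv2.imwrite('pics/top5.png',p)
p,d=cams.camera('side'); cv2.imwrite('pics/side5.png',cv2.resize(p[80:300,150:440],None,fx=2.7,fy=2.7))"
```

```text
rect ((0.5186970233917236, -0.16690057516098022), (0.1453046053647995, 0.1379317194223404), 0.07111544907093048)
bowl ((0.6710990071296692, -0.12799523770809174), 0.05743522569537163)
jar top [ 0.66537546 -0.00357311  0.20303856] 2052
[ 0.515  -0.0015  0.0415] [-0.16  2.94 -0.04] 6.7 0.04239440722048284
```

View pics/side5.png

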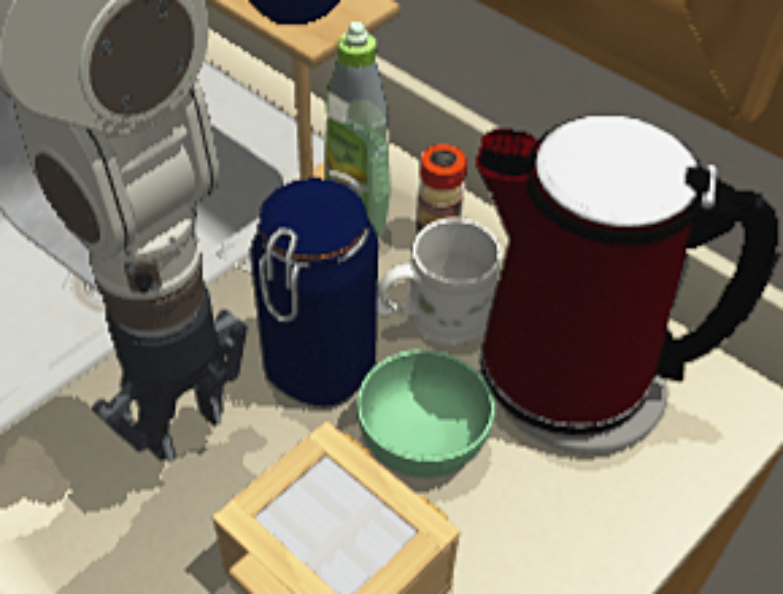

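The crop shows the box (335,510) fully right of the jar (320,290), and the jar, bowl and mug haven't moved. The measured centre offset between jar and box is about 160 mm, above the 125 needed, with yaw 0 and the lip edge at x≈0.446. Next I'll move in front of the lip, with the fingers shut and the jaws along y.

Emit:
{"method": "send_rows", "body": {
  "moves": [
    [0,0,-0.04,0],
    [0,0,-0.04,0],
    [0,-0.02,-0.03,0],
    [0,-0.045,0,0],
    [-0.02,-0.04,0,0],
    [-0.035,-0.025,0,0],
    [-0.04,0,0,0],
    [-0.04,0,0,0],
    [-0.03,0,0,0],
    [0,0,0,0]
  ],
  "claw": -1
}}

```text
clock: 7.75
eef_pos: [0.3851, -0.175, 0.1517]
tool_rot: [0.709, 0.705, -0.0, 0.001]
ft_force: [0.0, 0.4, 0.6]
grip_width: 0.0001
```

Emit:
{"method": "send_rows", "body": {
  "moves": [
    [0,0,0,-1],
    [0,0,0,-1],
    [0,0,0,-1],
    [0,0,0,-1],
    [0,0,0,-1],
    [0,0,0,-1],
    [0,0,0,-1],
    [0,0,0,-1],
    [0,0,0,-1],
    [0,0,0,-1],
    [0,0,0,-1],
    [0,0,0,-1],
    [0,0,0,-1],
    [0,0,0,-1],
    [0,0,0,-1],
    [0,0,0,-0.71],
    [0,0,0,0]
  ]
}}

```text
clock: 9.45
eef_pos: [0.3848, -0.1709, 0.1513]
tool_rot: [-0.0, 1.0, -0.0, -0.0]
ft_force: [-0.1, -0.2, -0.0]
grip_width: 0.0001
```

```bash
python3 -c "
from h import *
p,d,W=boxfit()
print(monitor.get_obs()['tool_rot'],monitor.get_obs()['joint_pos'])
p,d=cams.camera('wrist'); cv2.imwrite('pics/wrist6.png',p)
p,d=cams.camera('side'); cv2.imwrite('pics/side6.png',cv2.resize(p[150:370,150:440],None,fx=2.7,fy=2.7))"
```

```text
rect ((0.5186744928359985, -0.16693322360515594), (0.14524102210998535, 0.13789840042591095), 0.11150654405355453)
bowl ((0.6712054014205933, -0.12717676162719727), 0.05680224671959877)
jar top [ 0.66514971 -0.00367103  0.2030417 ] 2053
[ 0.3848 -0.171   0.1513] [ 0.06  0.59 -0.25] 9.5 0.00011635281144407938
[ 4.62784798e-04  9.99999867e-01 -5.50207676e-05 -2.19011232e-04] [-4.17860588e-01  1.42330960e-01 -3.35257052e-01  1.09356412e+00
 -2.78161004e-04 -4.16934969e-01]
```

View pics/side6.png

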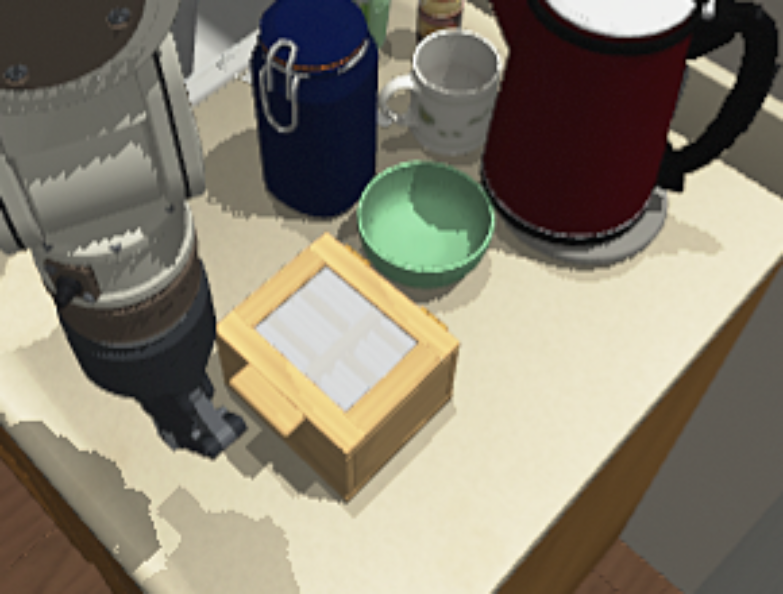

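View pics/wrist6.png

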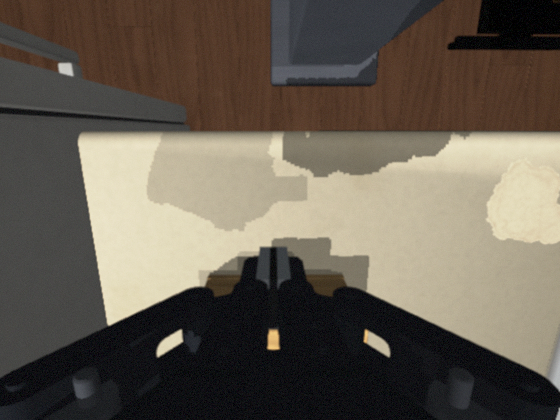

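The wrist view shows the shut fingertips at (275,255), centred on the lip, which spans columns 207–347. I'll lower and approach slowly until contact.

Emit:
{"method": "send_rows", "body": {
  "moves": [
    [0,0.004,0.04,0],
    [0,0,0.04,0],
    [0,0,0.011,0],
    [-0.02,0,0,0],
    [-0.016,0,0,0],
    [-0.006,0,0,0],
    [0,0,0,0],
    [0,0,0,0]
  ]
}}

```text
clock: 10.4
eef_pos: [0.4263, -0.167, 0.0602]
tool_rot: [0.0, 1.0, 0.0, -0.001]
ft_force: [-0.7, 0.9, -0.2]
grip_width: -0.0001
```

Emit:
{"method": "send_rows", "body": {
  "moves": [
    [-0.002,0,0,0],
    [-0.002,0,0,0],
    [-0.002,0,0,0],
    [0,0,0,0]
  ]
}}

```text
clock: 10.8
eef_pos: [0.4334, -0.1674, 0.0605]
tool_rot: [-0.0, 1.0, -0.0, 0.0]
ft_force: [0.1, -0.4, -0.4]
grip_width: 0.0001
```

Emit:
{"method": "send_rows", "body": {
  "moves": [
    [-0.001,0,0,0],
    [-0.001,0,0,0],
    [0,0,0,0]
  ]
}}

```text
clock: 11.1
eef_pos: [0.4338, -0.1672, 0.0601]
tool_rot: [0.0, 1.0, -0.0, -0.001]
ft_force: [-5.6, -1.2, 3.1]
grip_width: -0.0001
```

Contact is at TCP x≈0.434 with about 5 N. I'll try a small friction lift.

Emit:
{"method": "send_rows", "body": {
  "moves": [
    [0,0,-0.002,0],
    [0,0,-0.002,0],
    [-0.0002,0,-0.002,0],
    [-0.0003,0,-0.002,0],
    [-0.0003,0,-0.002,0],
    [0,0,0,0]
  ]
}}

```text
clock: 11.7
eef_pos: [0.4352, -0.1671, 0.0703]
tool_rot: [-0.0, 1.0, 0.0, -0.001]
ft_force: [-5.9, -0.3, -0.1]
grip_width: -0.0
```

```bash
cat >> h.py <<'E'
def look(k):
    o=monitor.get_obs()
    p,d=cams.camera('side'); cv2.imwrite(f'pics/side{k}.png',cv2.resize(p[130:350,150:440],None,fx=2.7,fy=2.7))
    W=cloud("side",d)
    m=woody(p)&(W[...,0]>.42)&(W[...,0]<.7)&(W[...,1]>-.25)&(W[...,1]<-.08)&(W[...,2]>.07)&(W[...,2]<.3)
    P=W[m]
    i=P[:,2].argmax(); print("highest wood",P[i].round(4), "min x",P[P[:,0].argmin()].round(4))
    # lid angle: top-surface fit at right strip
    q=P[(P[:,1]<-.12)&(P[:,2]>.087)&(P[:,0]<.58)]
    if len(q)>30: print("slope fit deg",np.degrees(np.arctan(-np.polyfit(q[:,0],q[:,2],1)[0])).round(2),len(q))
    print(o["eef_pos"].round(4),o["ft_force"].round(2),o["clock"])
E
python3 -c "
from h import *
look(7)"
```

```text
highest wood [ 0.4578 -0.1972  0.2809] min x [ 0.4418 -0.2104  0.1789]
slope fit deg 5.08 1349
[ 0.4352 -0.1671  0.0703] [-5.87 -0.32 -0.11] 11.7
```

View pics/side7.png

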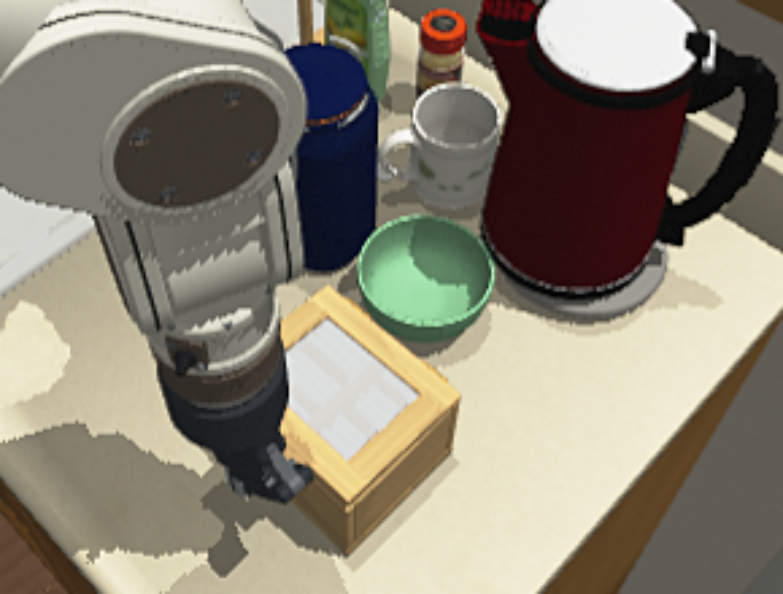

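Run:
```python
from h import *
p,d=cams.camera('side'); cv2.imwrite('pics/side8.png',cv2.resize(p[225:345,230:340],None,fx=5,fy=5,interpolation=cv2.INTER_CUBIC))
W=cloud('side',d)
m=(W[...,1]<-.21)&(W[...,1]>-.235)&(W[...,2]>.08)&(W[...,2]<.14)&(W[...,0]<.6)&(W[...,0]>.46)
P=W[m]; 
for a in np.arange(.465,.59,.015):
    q=P[abs(P[:,0]-a)<.007]; print(a.round(3),np.percentile(q[:,2],[50,90]).round(4) if len(q) else None)
```

```text
0.465 [0.0984 0.1032]
0.48 [0.1022 0.1034]
0.495 [0.1    0.1016]
0.51 [0.0992 0.1008]
0.525 [0.0983 0.0996]
0.54 [0.0971 0.0987]
0.555 [0.0961 0.098 ]
0.57 [0.0953 0.0969]
0.585 [0.0947 0.0961]
```

View pics/side8.png

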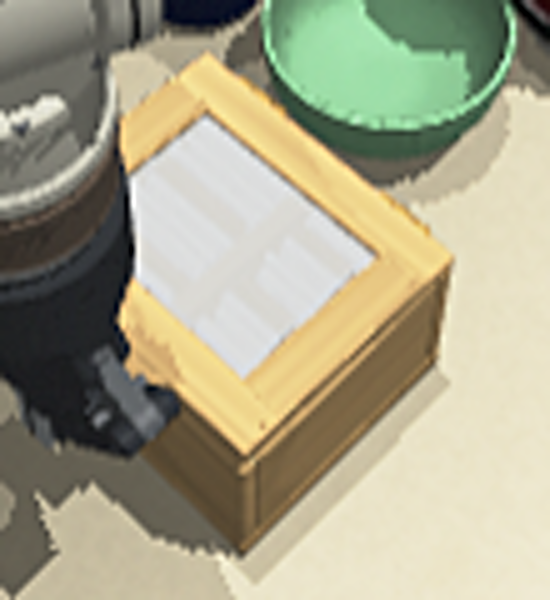

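The lid is lifting: its slope is about 4.7°, with a visible wedge gap at the front, and the box stays flat. I'll continue along the arc.

Emit:
{"method": "send_rows", "body": {
  "moves": [
    [-0.0003,0,-0.003,0],
    [-0.0003,0,-0.003,0],
    [-0.0004,0,-0.003,0],
    [-0.0004,0,-0.003,0],
    [-0.0005,0,-0.003,0],
    [-0.0006,0,-0.003,0],
    [-0.0006,0,-0.003,0],
    [-0.0007,0,-0.003,0],
    [-0.0008,0,-0.003,0],
    [-0.0008,0,-0.003,0]
  ]
}}

```text
clock: 12.8
eef_pos: [0.4408, -0.1671, 0.1004]
tool_rot: [-0.0, 1.0, 0.0, -0.001]
ft_force: [-4.9, -0.6, 1.1]
grip_width: -0.0001
```

```bash
cat >> h.py <<'E'
def lid():
    p,d=cams.camera('side'); W=cloud('side',d); o=monitor.get_obs()
    m=(W[...,1]<-.21)&(W[...,1]>-.235)&(W[...,2]>.08)&(W[...,2]<.24)&(W[...,0]<.6)&(W[...,0]>.45)
    P=W[m]
    for a in np.arange(.45,.59,.015):
        q=P[abs(P[:,0]-a)<.007]
        if len(q)>3: print(a.round(3),np.percentile(q[:,2],90).round(4),end='; ')
    print(o["eef_pos"].round(4),o["ft_force"].round(2),o["clock"])
    return p,W
E
python3 -c "
from h import *
p,W=lid(); cv2.imwrite('pics/side9.png',cv2.resize(p[175:345,200:370],None,fx=3.5,fy=3.5))"
```

```text
0.45 0.1935; 0.465 0.123; 0.48 0.1284; 0.495 0.1244; 0.51 0.1195; 0.525 0.1147; 0.54 0.1109; 0.555 0.1061; 0.57 0.1018; 0.585 0.0981; [ 0.4413 -0.1672  0.1009] [-5.5   0.54  0.25] 12.85
```

View pics/side9.png

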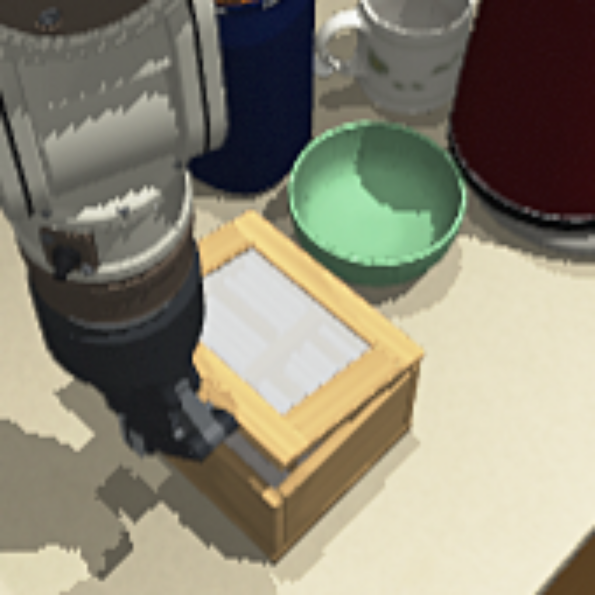

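The lid is at about 17° and sticking well to the finger. Continuing.

Emit:
{"method": "send_rows", "body": {
  "moves": [
    [-0.0012,0,-0.004,0],
    [-0.0014,0,-0.004,0],
    [-0.0015,0,-0.004,0],
    [-0.0016,0,-0.004,0],
    [-0.0018,0,-0.004,0],
    [-0.0019,0,-0.004,0],
    [-0.0021,0,-0.004,0],
    [-0.0022,0,-0.004,0],
    [-0.0024,0,-0.004,0],
    [-0.0026,0,-0.004,0]
  ]
}}

```text
clock: 13.85
eef_pos: [0.4604, -0.1672, 0.1408]
tool_rot: [-0.0, 1.0, 0.0, 0.0]
ft_force: [-4.6, 0.5, 3.4]
grip_width: -0.0001
```

```bash
python3 -c "
from h import *
p,W=lid(); cv2.imwrite('pics/side10.png',cv2.resize(p[175:345,200:370],None,fx=3.5,fy=3.5))"
```

```text
0.45 0.2365; 0.465 0.236; 0.48 0.0857; 0.495 0.1613; 0.51 0.154; 0.525 0.1436; 0.54 0.133; 0.555 0.1221; 0.57 0.1124; 0.585 0.1028; [ 0.4613 -0.1673  0.1415] [-4.24  1.24  4.53] 13.9
```

View pics/side10.png

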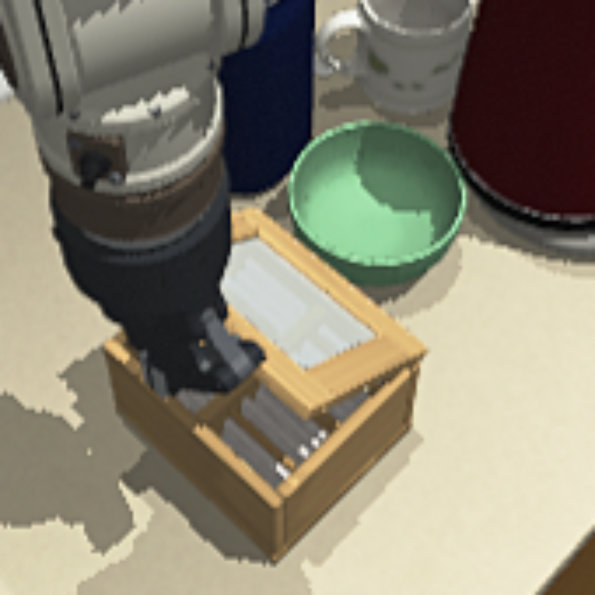

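Emit:
{"method": "send_rows", "body": {
  "moves": [
    [0,0,-0.001,0],
    [0,0,-0.001,0],
    [0,0,0,0]
  ]
}}

```text
clock: 14.2
eef_pos: [0.4609, -0.1673, 0.1424]
tool_rot: [-0.0, 1.0, -0.0, 0.001]
ft_force: [-1.9, 1.2, 0.4]
grip_width: 0.0002
```

```bash
python3 -c "
from h import *
p,W=lid(); o=monitor.get_obs();print(o['ft_torque'],o['joint_pos'])"
```

```text
0.45 0.2371; 0.465 0.2368; 0.48 0.0841; 0.495 0.1626; 0.51 0.1559; 0.525 0.1448; 0.54 0.1332; 0.555 0.1235; 0.57 0.1124; 0.585 0.1023; [ 0.4608 -0.1673  0.1423] [-0.8 -0.1 -0.3] 14.25
[ 0.04857525  0.1304249  -0.02581042] [-3.48568434e-01  2.79035632e-01 -1.84051333e-01  1.10632268e+00
  4.71682720e-04 -3.48913318e-01]
```

Emit:
{"method": "send_rows", "body": {
  "moves": [
    [-0.0046,0,-0.0059,0],
    [-0.0049,0,-0.0057,0],
    [-0.0052,0,-0.0054,0],
    [-0.0054,0,-0.0052,0],
    [-0.0057,0,-0.0049,0],
    [-0.0059,0,-0.0046,0],
    [0,0,0,0]
  ]
}}

```text
clock: 14.95
eef_pos: [0.4934, -0.1676, 0.1749]
tool_rot: [-0.0, 1.0, -0.0, 0.001]
ft_force: [-0.8, 0.5, 0.2]
grip_width: -0.0001
```

```bash
python3 -c "
from h import *
p,W=lid(); cv2.imwrite('pics/side11.png',cv2.resize(p[155:345,180:370],None,fx=3.1,fy=3.1))"
```

```text
0.465 0.0853; 0.48 0.0847; 0.495 0.0853; 0.51 0.1848; 0.525 0.1886; 0.54 0.1743; 0.555 0.1527; 0.57 0.1299; 0.585 0.1103; [ 0.4926 -0.1675  0.1744] [-0.7  -0.29  0.42] 15.0
```

View pics/side11.png

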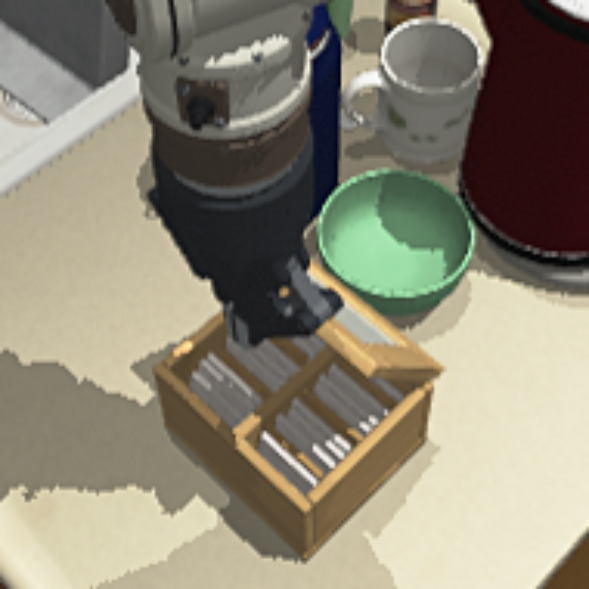

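At about 54° and following smoothly.

Emit:
{"method": "send_rows", "body": {
  "moves": [
    [-0.0062,0,-0.0042,0],
    [-0.0064,0,-0.0039,0],
    [-0.0066,0,-0.0036,0],
    [-0.0068,0,-0.0032,0],
    [-0.0069,0,-0.0029,0],
    [-0.0071,0,-0.0025,0],
    [-0.0072,0,-0.0021,0],
    [-0.0073,0,-0.0018,0],
    [0,0,0,0]
  ]
}}

```text
clock: 15.9
eef_pos: [0.5474, -0.1672, 0.1982]
tool_rot: [-0.0, 1.0, -0.0, 0.0]
ft_force: [-0.2, 0.6, -0.5]
grip_width: 0.0003
```

```bash
python3 -c "
from h import *
p,W=lid(); cv2.imwrite('pics/side12.png',cv2.resize(p[135:345,180:390],None,fx=2.8,fy=2.8))"
```

```text
0.465 0.0853; 0.48 0.085; 0.495 0.0849; 0.51 0.0858; 0.525 0.0849; 0.54 0.0852; 0.555 0.2051; 0.57 0.2062; 0.585 0.1234; [ 0.5467 -0.1672  0.198 ] [-0.28 -0.44  0.65] 15.95
```

View pics/side12.png

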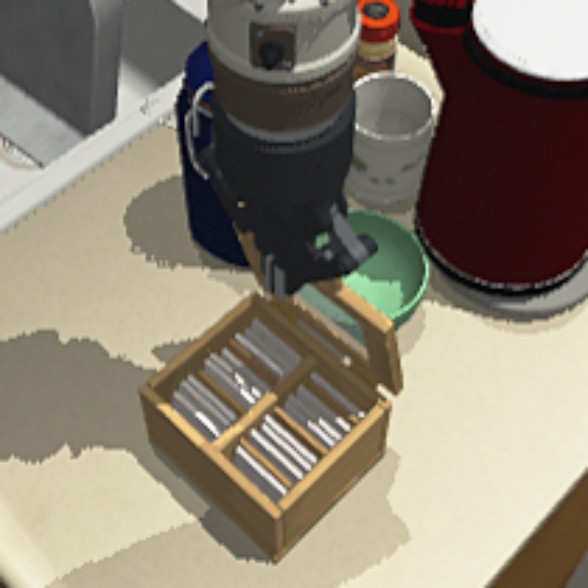

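At about 76°. Before the last push I'll check the kettle's clearance.

Run:
```python
from h import *
for n in ["side","top"]:
    d=np.load(f"pics/{n}0.npy"); W=cloud(n,d)
    m=(W[...,0]>.62)&(W[...,1]<-.1)&(W[...,1]>-.3)&(W[...,2]>.12)
    P=W[m]; i=np.argsort(P[:,0])[:200:40]; print(n,P[i].round(3), P[:,2].max())
```

```text
side [[ 0.633 -0.295  0.596]
 [ 0.634 -0.179  0.514]
 [ 0.634 -0.214  0.509]
 [ 0.634 -0.296  0.608]
 [ 0.634 -0.289  0.59 ]] 0.6138703185809589
top [[ 0.634 -0.29   0.574]
 [ 0.635 -0.122  0.515]
 [ 0.635 -0.189  0.493]
 [ 0.635 -0.12   0.508]
 [ 0.635 -0.239  0.502]] 0.668182918517668
```

Emit:
{"method": "send_rows", "body": {
  "moves": [
    [-0.006,0,-0.001,0],
    [-0.006,0,-0.001,0],
    [-0.006,0,0,0],
    [-0.005,0,0,0],
    [0,0,0,0]
  ]
}}

```text
clock: 16.45
eef_pos: [0.5699, -0.1672, 0.2]
tool_rot: [-0.0, 1.0, -0.0, 0.0]
ft_force: [0.2, 0.3, 0.4]
grip_width: -0.0004
```

```bash
python3 -c "
from h import *
p,W=lid(); cv2.imwrite('pics/side13.png',cv2.resize(p[135:345,180:390],None,fx=2.8,fy=2.8))"
```

```text
0.465 0.0858; 0.48 0.0852; 0.495 0.0847; 0.51 0.0851; 0.525 0.0856; 0.54 0.0853; 0.555 0.0855; 0.57 0.0855; 0.585 0.207; [ 0.5695 -0.1672  0.2   ] [-0.38 -0.47  0.32] 16.5
```

View pics/side13.png

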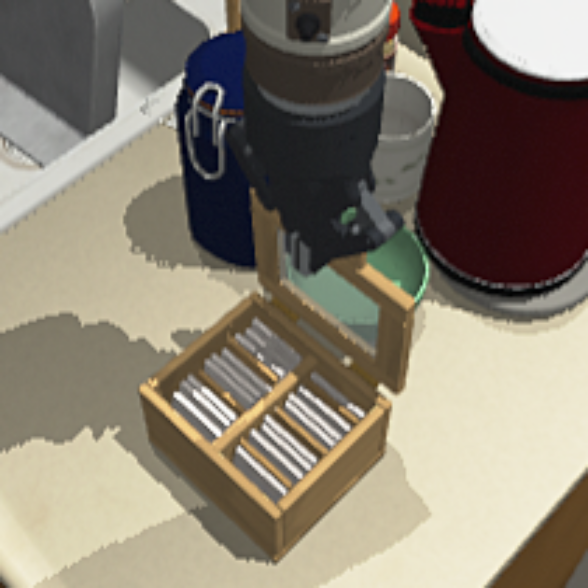

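There's a cabinet edge at about x=0.633, z≈0.5, so I'll check the arm's clearance to it.

Run:
```python
from h import *
d0={n:np.load(f"pics/{n}0.npy") for n in["side","top"]}
for n in ["side","top"]:
    W0=cloud(n,d0[n])
    m=(W0[...,0]<.75)&(W0[...,0]>.5)&(W0[...,1]<0)&(W0[...,1]>-.35)&(W0[...,2]>.4)
    P=W0[m]; 
    for z in np.arange(.4,.7,.04):
        q=P[abs(P[:,2]-z)<.02]
        if len(q): print(n,"cab z",z.round(2),"min x",q[:,0].min().round(3),q[:,1].min().round(3),q[:,1].max().round(3),len(q))
    p,d=cams.camera(n); W=cloud(n,d); ch=(abs(d-d0[n])>.03)&(W[...,1]<-.0)&(W[...,1]>-.35)&(W[...,0]>.3)
    if n=="top": cv2.imwrite("pics/top14.png",p)
    P=W[ch]
    for z in np.arange(.2,.8,.05):
        q=P[abs(P[:,2]-z)<.025]
        if len(q): print(n,"arm z",z.round(2),"max x",np.percentile(q[:,0],99).round(3),len(q))
```

```text
side cab z 0.44 min x 0.654 -0.341 -0.009 175
side cab z 0.48 min x 0.634 -0.341 -0.0 4705
side cab z 0.52 min x 0.633 -0.341 -0.0 8896
side cab z 0.56 min x 0.633 -0.341 -0.055 7784
side cab z 0.6 min x 0.633 -0.341 -0.193 4766
side arm z 0.2 max x 0.856 584
side arm z 0.25 max x 0.825 488
side arm z 0.3 max x 0.58 782
side arm z 0.35 max x 0.59 1239
side arm z 0.4 max x 0.588 1117
side arm z 0.45 max x 0.59 1722
side arm z 0.5 max x 0.597 3012
side arm z 0.55 max x 0.636 3286
side arm z 0.6 max x 0.594 9935
side arm z 0.65 max x 0.477 9882
top cab z 0.44 min x 0.656 -0.336 -0.336 1
top cab z 0.48 min x 0.634 -0.341 -0.0 1847
top cab z 0.52 min x 0.634 -0.34 -0.0 8673
top cab z 0.56 min x 0.634 -0.309 -0.0 8008
top cab z 0.6 min x 0.634 -0.302 -0.0 10373
top cab z 0.64 min x 0.635 -0.279 -0.0 12485
top cab z 0.68 min x 0.644 -0.256 -0.136 562
top arm z 0.2 max x 0.7 78
top arm z 0.25 max x 0.562 13
top arm z 0.3 max x 0.582 338
top arm z 0.35 max x 0.577 12
top arm z 0.5 max x 0.638 30
top arm z 0.55 max x 0.647 43
top arm z 0.6 max x 0.646 433
top arm z 0.65 max x 0.602 37072
top arm z 0.7 max x 0.451 19845
```

View pics/top14.png

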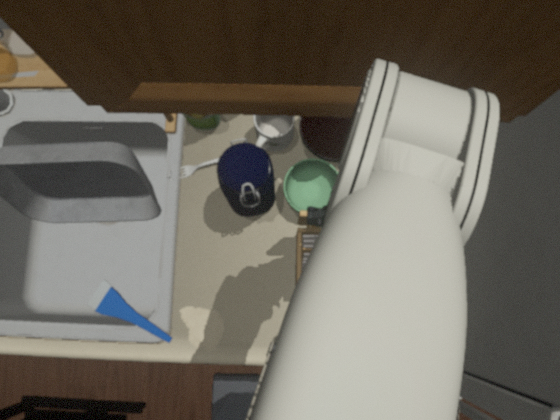

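Run:
```python
from h import *
for n in ["side","top"]:
    d0=np.load(f"pics/{n}0.npy"); p,d=cams.camera(n); W=cloud(n,d)
    ch=((d0-d)>.03).astype(np.uint8); ch=cv2.erode(ch,np.ones((3,3)))>0
    ch&=(W[...,0]>.4)&(W[...,1]<0)&(W[...,1]>-.35)
    P=W[ch]
    for z in np.arange(.3,.72,.03):
        q=P[abs(P[:,2]-z)<.015]
        if len(q)>5: 
            q=q[np.argsort(q[:,0])]; print(n,"z",z.round(2),"max x",q[-1].round(3),q[-5].round(3),len(q))
```

```text
side z 0.3 max x [ 0.579 -0.227  0.291] [ 0.577 -0.222  0.293] 491
side z 0.33 max x [ 0.579 -0.204  0.341] [ 0.577 -0.204  0.342] 346
side z 0.36 max x [ 0.592 -0.194  0.373] [ 0.588 -0.195  0.372] 829
side z 0.39 max x [ 0.585 -0.198  0.388] [ 0.583 -0.2    0.395] 559
side z 0.42 max x [ 0.592 -0.194  0.429] [ 0.585 -0.198  0.433] 766
side z 0.45 max x [ 0.584 -0.199  0.436] [ 0.583 -0.199  0.439] 842
side z 0.48 max x [ 0.594 -0.214  0.486] [ 0.591 -0.213  0.484] 1083
side z 0.51 max x [ 0.595 -0.217  0.499] [ 0.594 -0.217  0.514] 2099
side z 0.54 max x [ 0.597 -0.213  0.553] [ 0.595 -0.214  0.552] 2267
side z 0.57 max x [ 0.597 -0.21   0.561] [ 0.595 -0.21   0.562] 1643
side z 0.6 max x [ 0.599 -0.221  0.6  ] [ 0.597 -0.221  0.597] 4950
side z 0.63 max x [ 0.548 -0.209  0.615] [ 0.544 -0.209  0.616] 3841
side z 0.66 max x [ 0.419 -0.177  0.645] [ 0.416 -0.176  0.645] 112
top z 0.3 max x [ 0.58  -0.111  0.295] [ 0.579 -0.121  0.287] 236
top z 0.33 max x [ 0.576 -0.128  0.315] [ 0.574 -0.128  0.319] 17
top z 0.57 max x [ 0.535 -0.111  0.576] [ 0.528 -0.11   0.578] 8
top z 0.6 max x [ 0.576 -0.121  0.614] [ 0.562 -0.117  0.611] 97
top z 0.63 max x [ 0.614 -0.137  0.635] [ 0.613 -0.141  0.636] 3274
top z 0.66 max x [ 0.604 -0.133  0.646] [ 0.602 -0.135  0.646] 31368
top z 0.69 max x [ 0.459 -0.107  0.675] [ 0.458 -0.116  0.675] 16209
```

Run:
```python
from h import *
n="top";p,d=cams.camera(n); W=cloud(n,d)
for v in (60,64,68,72,76,80,90,100,110,130): print(v,[W[v,u].round(3).tolist() for u in (378,400,430,460,484)])
o=monitor.get_obs(); print(o["joint_pos"].round(3),o["tau"].round(2),o["eef_pos"])
```

```text
60 [[0.613, -0.137, 0.637], [0.646, -0.167, 0.582], [0.645, -0.191, 0.585], [0.646, -0.216, 0.586], [0.646, -0.236, 0.586]]
64 [[0.607, -0.136, 0.642], [0.646, -0.169, 0.575], [0.645, -0.193, 0.578], [0.645, -0.218, 0.58], [0.645, -0.238, 0.582]]
68 [[0.603, -0.135, 0.645], [0.645, -0.17, 0.57], [0.645, -0.195, 0.572], [0.646, -0.221, 0.573], [0.646, -0.241, 0.575]]
72 [[0.598, -0.134, 0.648], [0.608, -0.153, 0.631], [0.645, -0.197, 0.566], [0.645, -0.223, 0.567], [0.645, -0.243, 0.57]]
76 [[0.595, -0.134, 0.649], [0.601, -0.151, 0.638], [0.646, -0.2, 0.556], [0.644, -0.225, 0.562], [0.646, -0.247, 0.561]]
80 [[0.592, -0.134, 0.649], [0.596, -0.15, 0.642], [0.603, -0.175, 0.629], [0.645, -0.228, 0.554], [0.646, -0.25, 0.554]]
90 [[0.583, -0.133, 0.652], [0.587, -0.149, 0.646], [0.589, -0.17, 0.643], [0.594, -0.194, 0.634], [0.645, -0.258, 0.536]]
100 [[0.576, -0.132, 0.653], [0.579, -0.148, 0.647], [0.58, -0.168, 0.646], [0.582, -0.189, 0.644], [0.582, -0.205, 0.646]]
110 [[0.569, -0.132, 0.653], [0.572, -0.148, 0.648], [0.572, -0.167, 0.648], [0.574, -0.188, 0.646], [0.573, -0.203, 0.649]]
130 [[0.554, -0.131, 0.656], [0.559, -0.148, 0.645], [0.559, -0.167, 0.647], [0.559, -0.186, 0.648], [0.558, -0.2, 0.653]]
[-0.286  0.44   0.209  1.34  -0.    -0.286] [ 2.000e-02 -4.659e+01  2.529e+01 -0.000e+00  0.000e+00 -0.000e+00] [ 0.56901791 -0.16724106  0.20025616]
```

The wrist is close to the cabinet front at x≈0.633–0.645, so I won't drive it further in x. Turning the shut fingers about the tool axis brings their corner about 7 mm further forward. Opening them after a quarter turn pushes further still, and the wrist stays where it is.

Emit:
{"method": "send_rows", "body": {
  "moves": [
    [0,0,0,0.7],
    [0,0,0,0.7],
    [0,0,0,0.7],
    [0,0,0,0.7],
    [0,0,0,0.7],
    [0,0,0,0.7],
    [0,0,0,0.7],
    [0,0,0,0.7],
    [0,0,0,0.7],
    [0,0,0,0.7],
    [0,0,0,0.7],
    [0,0,0,0.7],
    [0,0,0,0.7]
  ]
}}

```text
clock: 18.05
eef_pos: [0.569, -0.1672, 0.2003]
tool_rot: [0.441, 0.898, 0.0, 0.0]
ft_force: [0.2, 0.2, 0.7]
grip_width: 0.0
```

```bash
python3 -c "
from h import *
p,W=lid(); cv2.imwrite('pics/side15.png',cv2.resize(p[135:345,180:390],None,fx=2.8,fy=2.8))"
```

```text
0.465 0.0851; 0.48 0.0858; 0.495 0.0858; 0.51 0.0857; 0.525 0.0852; 0.54 0.0849; 0.555 0.0854; 0.57 0.0861; 0.585 0.2064; [ 0.569  -0.1672  0.2003] [ 0.42  0.16 -0.64] 18.1
```

View pics/side15.png

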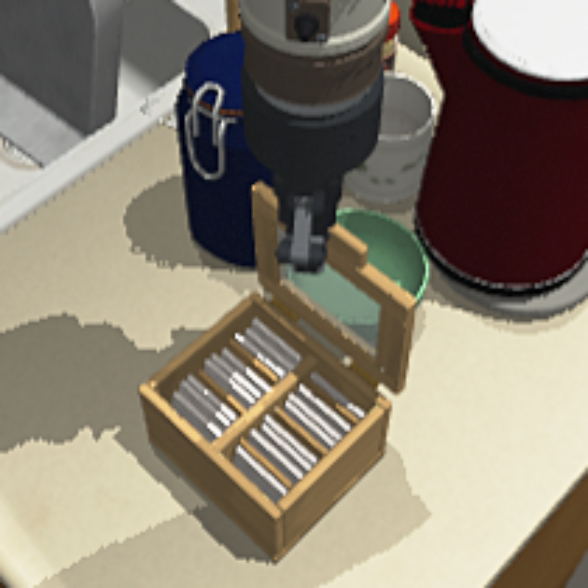

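The lid is about upright. I'll complete the quarter turn, then half-open the fingers so that the front finger pushes it over.

Emit:
{"method": "send_rows", "body": {
  "moves": [
    [0,0,0,0.7],
    [0,0,0,0.7],
    [0,0,0,0.7],
    [0,0,0,0.7],
    [0,0,0,0.7],
    [0,0,0,0.7],
    [0,0,0,0.7],
    [0,0,0,0.7],
    [0,0,0,0.7],
    [0,0,0,0.31],
    [0,0,0,0]
  ]
}}

```text
clock: 19.2
eef_pos: [0.5691, -0.1672, 0.2003]
tool_rot: [0.707, 0.707, 0.0, 0.0]
ft_force: [-0.1, 0.3, 0.1]
grip_width: -0.0001
```

```bash
python3 -c "
from h import *
p,W=lid(); cv2.imwrite('pics/side16.png',cv2.resize(p[135:345,180:390],None,fx=2.8,fy=2.8))"
```

```text
0.465 0.0854; 0.48 0.0846; 0.495 0.0848; 0.51 0.0847; 0.525 0.0852; 0.54 0.0854; 0.555 0.085; 0.57 0.0856; 0.585 0.2069; [ 0.5692 -0.1672  0.2003] [ 0.01  0.52 -0.5 ] 19.25
```

View pics/side16.png

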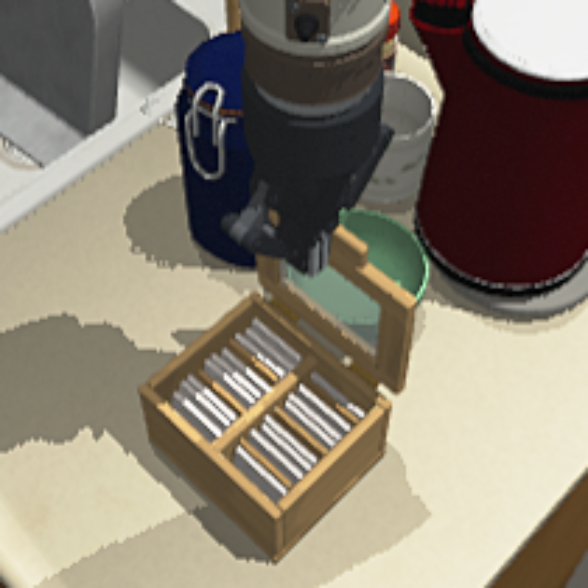

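Emit:
{"method": "send_rows", "body": {
  "moves": [
    [0,0,0,0],
    [0,0,0,0],
    [0,0,0,0],
    [0,0,0,0],
    [0,0,0,0],
    [0,0,0,0],
    [0,0,0,0],
    [0,0,0,0]
  ],
  "claw": 0
}}

```text
clock: 20.05
eef_pos: [0.5692, -0.1672, 0.2002]
tool_rot: [0.707, 0.707, -0.0, -0.0]
ft_force: [-0.3, 0.6, 0.1]
grip_width: 0.0428
```

```bash
python3 -c "
from h import *
p,W=lid(); cv2.imwrite('pics/side17.png',cv2.resize(p[135:345,180:390],None,fx=2.8,fy=2.8))"
```

```text
0.465 0.0856; 0.48 0.086; 0.495 0.0854; 0.51 0.0856; 0.525 0.0853; 0.54 0.0868; 0.555 0.0849; 0.57 0.0857; 0.585 0.0941; [ 0.5692 -0.1672  0.2002] [-0.15 -0.12 -0.98] 20.1
```

View pics/side17.png

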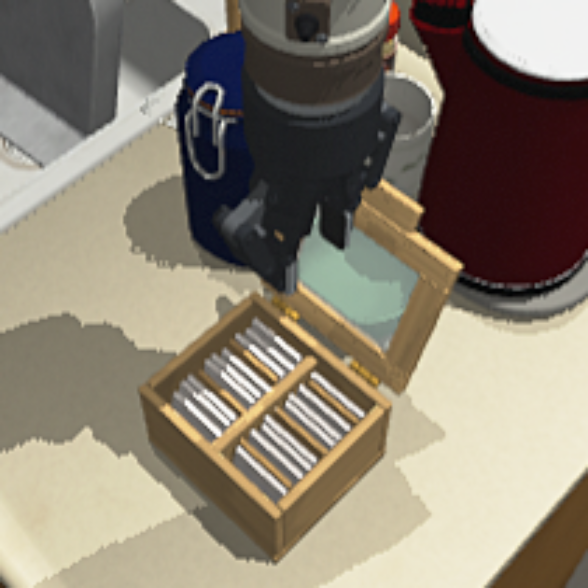

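The lid fell back past upright onto its stop: its lip is now at about (400,205), leaning back. I'll retreat clear and check.

Emit:
{"method": "send_rows", "body": {
  "moves": [
    [0,-0.02,0,0],
    [0,-0.03,0,0],
    [0,-0.04,0,0],
    [0,-0.04,0,0],
    [0,-0.04,0,0],
    [0.03,-0.03,0,0],
    [0.04,0,0,0],
    [0.04,0,0,0],
    [0.04,0,0,0],
    [0.04,0,0,0],
    [0.04,0,0,0],
    [0,0,0,0]
  ]
}}

```text
clock: 21.3
eef_pos: [0.3692, 0.0666, 0.2006]
tool_rot: [0.704, 0.71, 0.001, -0.0]
ft_force: [0.6, -0.2, -0.7]
grip_width: 0.0428
```

Run:
```python
from h import *
p,d,W=boxfit(); cv2.imwrite('pics/top18.png',p)
p,d=cams.camera('side'); cv2.imwrite('pics/side18.png',cv2.resize(p[105:345,150:450],None,fx=2.6,fy=2.6))
W=cloud('side',d)
m=woody(p)&(W[...,1]<-.09)&(W[...,1]>-.24)&(W[...,2]>.11)&(W[...,2]<.24)&(W[...,0]<.68)&(W[...,0]>.57)
P=W[m]; c=np.polyfit(P[:,2],P[:,0],1); print("lean deg",np.degrees(np.arctan(c[0])),P.min(0),P.max(0))
m=woody(p)&(W[...,2]>.07)&(W[...,2]<.09)&(W[...,0]>.44)&(W[...,0]<.6)&(W[...,1]<-.05)&(W[...,1]>-.28)
print("rim",cv2.minAreaRect(W[m][:,:2].astype(np.float32)))
# compare side image before/after for jar, mug
d0=np.load('pics/side0.npy');W0=cloud('side',d0)
p0=cv2.imread('pics/side0.png')
for nm,sl in [("mug",(slice(165,195),slice(300,335))),("jar",(slice(150,190),slice(248,290)))]:
    print(nm,np.abs(p0[sl].astype(int)-p[sl]).mean().round(2),np.nanmedian(np.abs(d0[sl]-d[sl])).round(4))
```

```text
rect ((0.530434787273407, -0.16635489463806152), (0.13651172816753387, 0.13043582439422607), 89.86315155029297)
bowl ((0.6711636781692505, -0.12745419144630432), 0.05694986507296562)
jar top [ 0.66521561 -0.00372123  0.20302446] 2054
[0.3691 0.0647 0.2004] [-0.37  0.28 -0.39] 21.35 0.04290359515177178
lean deg 22.512746939472642 [ 0.59668692 -0.23987639  0.1102203 ] [ 0.64843059 -0.0994751   0.21783346]
rim ((0.5278231501579285, -0.16991256177425385), (0.12737753987312317, 0.14089001715183258), 0.22273311018943787)
mug 1.47 0.0016
jar 1.09 0.0014
```

View pics/side18.png

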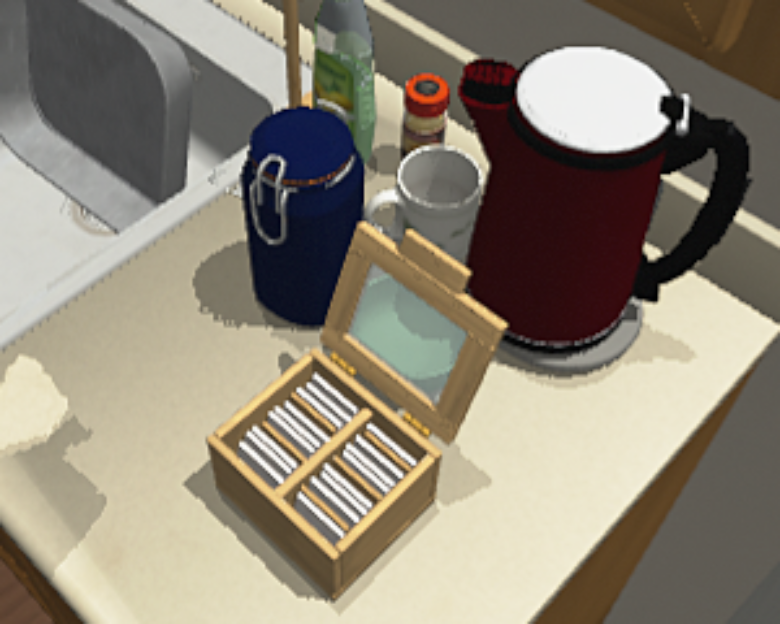

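View pics/top18.png

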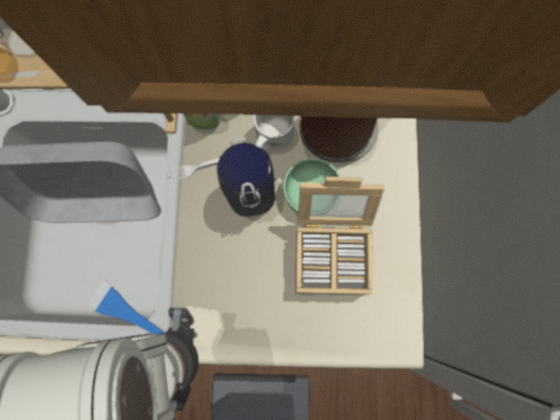

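The pictures show the lid resting fully open, leaning back 22.5°. The box (335,260 in the top view) stands clear of the jar (246,180), and the jar, bowl and mug are where they were. I'm handing in.

```bash
python3 -c "
from h import *
print(order.job_done())"
```

```text
the job is handed in; nothing more can be done
None
```

The tea box stands clear of the jar with its lid resting fully open on its hinges. I handed the job in at about 21 s of the allowed 67 s.

**What I did**
- **Slide:** I pushed the shut box about 96 mm to the right with two fingertips on its left side, at about 6–7 N. I let it drift slightly towards the robot to keep clear of the bowl.
- **Lid:** The tool can only point straight down, so no fingertip could hook under the lip. Instead I pressed the shut fingertips against the lip's front edge, at about 5–6 N, and lifted it along its arc to nearly upright.
- **Last push:** I stopped the wrist there because it was close to the cabinet front. I turned the fingers a quarter turn and half-opened them, and the front finger tipped the lid over.

**Last checks, with the arm withdrawn**
- **Lid:** It leans back 22.5°, which matches the hinge stop.
- **Box:** It stands square on the worktop. Its origin is about 160 mm from the jar's along y, against the 125 mm needed.
- **Jar, bowl and mug:** The bowl and jar positions match those at the start to within 2–3 mm, and the mug's pixels and depth are unchanged.

**Uncertain:** I could only estimate the wrist's clearance to the cabinet to within a few mm. The arm followed its commands closely there, but the force reading would not show a contact further up the arm.

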